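# Load a base board into the sprung hold-down jig

### The job

The base board lies on the sprung bed of the hold-down jig, standing too high to go in. With the fingertips, press it down hard by its yellow finger pad and, keeping it pressed, slide it under the blue crossbar and the brass leaf springs until it is fully home against the red end stop, then let go so that the jig holds it. Only press and push: do not pick the board up, and leave everything else on the table where it is.

Things in the scene. Friction and masses are not known exactly. Their poses are not given: they have to be found in the camera images.
- jig: Fixed plywood hold-down jig, base 290 x 150 x 12 mm; origin at the base's centre on the table top, +x the sliding direction towards the red end stop, z up. Side rails (inner faces y = +-52 mm, tops 40 mm above the table) guide the board; low rear fence at x = -116 to -126 mm (top 36 mm). Home is the board's origin at jig x = 45 mm, y = 0.
- crossbar (a point): Middle of the underside of the blue crossbar over the channel: jig x = 72 mm, 47 mm above the table. The bar is 12 mm wide along x (66 to 78 mm), its top at 58 mm; the blue cheeks that carry it outside the rails reach 61 mm with their screws.
- leaf_tips (a point): Midway between the free tips of the two brass leaf springs (24 mm wide, at jig y = +-25 mm): jig x = 110 mm, 40 mm above the table. They slope down to there from behind the crossbar (x = 79 mm). The board lifts them as it passes; each then presses on it with about 2 to 3 N.
- stop_face (a point): Middle of the red end stop's face that meets the board's leading face: jig x = 120 mm, 32 mm above the table. The stop's top is at 52 mm.
- board: Loose wooden board 150 mm long (its x) x 100 wide, 0.24 to 0.38 kg; origin at the centre of its underside, +x its leading end, lying along the jig's x. Leading half (x = 0 to 75) 22 mm thick; rear half (x = -75 to 0) 14 mm thick, topped by the yellow finger pad. Push on the 8 mm step at x = 0; sliding it pressed takes 4 to 8 N. Starts with underside 32 mm above the table, leading face 6 to 26 mm short of the crossbar.
- bed (a joint): How far the sprung metal bed (level, slippery channel floor under the board) is pressed down, in m: 0 up, 0.012 hard stop. Pressing the board, it starts at about 5 N; fully down takes about 11 N. The board clears the crossbar beyond 0.007; 0.009 to 0.011 is a good depth. Let go with the board home, it lifts the board against springs and crossbar, which hold it at 0.006 to 0.009.
- tape: Bystander, to be left alone: roll of yellow tape lying flat, 90 mm across, 24 mm high; origin at the centre of its underside.
- jar: Bystander, to be left alone: small white jar with blue cap, 48 mm across, 60 mm tall; origin at the centre of its underside.
- maquette: Bystander, to be left alone: small yellow papier-mache figure, a slim cone 56 mm across the foot and 92 mm tall; origin at the centre of its underside.
- offcut: Bystander, to be left alone: plywood offcut 55 x 30 x 22 mm; origin at the centre of its underside.
- spatula: Bystander, to be left alone: spatula lying flat, 190 mm long.
- cup: Bystander, to be left alone: white cup, 72 mm across, 85 mm tall; origin at the centre of its underside.
- brush: Bystander, to be left alone: paint brush lying flat, 200 mm long.
Mind the look-alikes: they are no part of the job. There is more than one size of the board; the job needs the middle-sized.

How it is judged (in metres and radians):
On the way:
1. the fingers press the board (and bed) more than 6 mm down while its leading end is still outside the leaf springs (value of joint bed above 0.006 m and x of board in the frame of jig below 0.003 m and contact force between the fingers and board above 3 N), for 0.05 s.
At the end, for the whole second after the job is handed in: The board lies flat and still in the jig, within 4 mm of home against the red end stop, held at least 4 mm below its starting height by the crossbar and leaf springs, and let go (x of board in the frame of jig between 0.041 and 0.049 m and y of board in the frame of jig between -0.006 and 0.006 m and height (world z) of board between 0.017 and 0.028 m and value of joint bed above 0.004 m and angle between board's own z axis and vertical below 0.06 rad and linear speed of board below 0.02 m/s); the robot touches nothing.
It fails at once if the board is lifted more than 12 mm above its starting height or tipped by more than 0.2 rad (height (world z) of board above 0.044 m or angle between board's own z axis and vertical above 0.2 rad).
It fails at once if a bystander is moved by more than 30 mm (distance of any of tape, jar, maquette, offcut, spatula, cup, brush from where it was at the start of the episode above 0.03 m).
It also fails if it takes over 38 s, if anything falls off the work surface, if the arm or the gripper's body presses on something with over 40 N, if the wrist force passes 120 N, or if a joint passes its speed limit or range.

### The arm

A 6-joint arm with a two-finger parallel gripper is mounted at the origin on the work surface. World frame = base frame: x ahead of the robot, y to its left, z up, the work surface at z = 0. Lengths are in m, angles in degrees, forces in N, time in s.
With the tool pointing down it reaches from about 0.375 to 0.975 m from the base axis. Payload 3.8 kg.
Tool frame: the origin (TCP) lies on the centre line of the jaws, within the pads' length; the fingertips stand 11 mm ahead of it and the grasp point (between the pads) lies 8 mm behind it; z points along the fingers, y is the line along which they close (so a half turn about z gives the same grasp; the last joint's range is limited). The gripper opens to 85 mm and grips with 20 to 120 N. Pads are 22 mm wide; open, the fingers measure 114 mm over their backs; the gripper's body (76 mm by 85 mm) begins 54 mm behind the grasp point. The pads swing forward as they close: fully open they stand 13 mm farther back than shut.
Start: joints at [-78.375, 15.12, 91.902, -0, 72.978, -2.114], TCP at [0.16, -0.656, 0.242] pointing down, gripper open.
Joint ranges: [-150.88, 150.88], [-54.13, 125.18], [17.81, 147.31], [-75.09, 255.09], [0, 152.58], [-146.25, 146.25]. Speed limits (degrees/s): [147.25, 147.25, 180, 180, 180, 180].

### API

Orientations are given as a 3x3 rotation matrix whose columns are the frame's x, y, z axes.
In Python, from cell import manip, imaging gives the robot as it stands.
- The arm moves only by the shell command python3 -m crank 'ROWS'. ROWS is text: rows parted by semicolons, each of 7 numbers parted by spaces: the shift along the tool's x, y, z each as a share of 0.2 m, from -1 to 1, then the turn, a rotation vector about the tool's x, y, z each as a share of 180 degrees, from -1 to 1, then the opening in per cent of the stroke, from 0 (shut) to 100 (fully open). A call has 1 to 20 rows; each row is the pose to reach, as a shift and turn from the pose commanded when the call began, along the tool's axes at that moment, turning the shorter way round; what a row does not reach only later rows make up. A row lasts 1/12 s, in which the tool goes at most 41.7 mm and 7.16 degrees, less where a joint would pass 70% of its speed; a pose out of reach is approached as far as the arm can. A call with a number of a shift or a turn outside -1 to 1 is refused whole. A call with a gripper value outside its range is refused whole. The fingers move at their own pace and stop on an object; the grip force is fixed at half the most. Time passes only in rows, so rows that repeat a pose let the fingers close. It gives the time, the measured TCP pose, the force, the opening and the grip force at its end, in the units of the state.
- manip.get_state(): the state, without advancing time (a new reading comes with each control period).
- imaging.get_image(name): name is "scene" or "top"; returns a dict with "pixels" (480x640x3 uint8, blue, green, red), "range_z" (480x640 float32, m along the optical axis (not along the pixel's ray), 0 where there is no reading), "K" (3x3 intrinsics, pixels), "T" (4x4, takes a point from camera to world coordinates). Camera axes: x right, y up, looking along -z (the intrinsics and any distortion apply to the point x, -y, -z); pixel columns grow to the right and rows downward; lengths in m; the calibration is good to about 2 mm. A picture is of the moment at which its call begins.
- manip.sign_off(): hands the job in; it is judged then, once.
Trained networks look in a picture, given as the dict that the camera call returned (one of the last four; its "shot" number tells which), for a name from the list of things; names that differ only in an ending like _2 or _b are one class to them, and where a whole thing is asked for, a point or a joint stands for the part that bears it (a point fixed in the world has none). Each returns a list of dicts, best first, with "confidence" (0 to 1); they miss things now and then, are a little off and sometimes report something else, mostly with a low value. They report only what shows in the picture. A call takes as long as a camera call. They do not tell look-alikes from the thing itself.
- imaging.recognise(thing, picture): "location" ([x, y, z] in m, in world coordinates, good to about 4 mm: the middle of the surface that is visible of it).
- imaging.regions_of(thing, picture): "region" (480x640 bool, what is visible of it).
- imaging.place_of(thing, picture): "location" ([x, y, z] in m, in world coordinates, good to about 4 mm: a listed point, or the origin of a listed thing).
The state is a dict: "t": time; "joint_pos": joint angles; "dq": joint speeds; "tau": joint torques, N m; "tcp_pos": TCP position; "tcp_rot": TCP orientation; "ft_force": force on the tool from outside, world axes, zero at the start; "torque": the same for the moment, N m; "grip_width": finger opening in m; "grasp_force": force on a finger pad.
Only numpy, scipy, OpenCV 4.12 (cv2) and the standard library are available. Lean on these libraries where they do the work, as an engineer would, in place of code of your own. Each camera call takes 0.05 s, during which the arm holds its last target. There are 200 camera calls.

## Working session

There is one attempt and no reset: what is moved stays moved. The work goes in short steps, Python scripts to look and compute and a shell command to move; the robot and the scene stay as the last step left them, time stands still between calls to the robot, and variables do not carry over. Pictures are saved under pics/ and viewed, at most 10 in all, crops included, and the job is handed in when it is done.

```bash
mkdir -p pics
cat > h.py <<'E'
import numpy as np, cv2
from cell import manip, imaging
def pts(im):
    K=im["K"];r=im["range_z"];v,u=np.mgrid[0:480,0:640]
    x=(u-K[0,2])/K[0,0]*r; y=(v-K[1,2])/K[1,1]*r
    P=np.stack([x,-y,-r],-1); T=np.array(im["T"])
    W=P@T[:3,:3].T+T[:3,3]; W[r<=0]=np.nan
    return W
E
python3 - <<'E'
from h import *
for n in ("scene","top"):
    im=imaging.get_image(n); cv2.imwrite(f"pics/{n}0.png",im["pixels"])
    print(n,im["K"].tolist() if hasattr(im["K"],'tolist') else im["K"],[k for k in im])
    for t in ("board","jig","crossbar","leaf_tips","stop_face"):
        print(t,[(np.round(d["location"],3).tolist(),round(d["confidence"],2)) for d in imaging.place_of(t,im)])
s=manip.get_state();print(s)
E
```

```text
scene [[484.37552975587886, 0.0, 317.7468330186467], [0.0, 484.37552975587886, 235.51207675050654], [0.0, 0.0, 1.0]] ['pixels', 'range_z', 'K', 'T', 'shot']
board [([0.54, -0.086, 0.034], 0.88), ([0.551, 0.198, 0.0], 0.86), ([0.299, 0.247, -0.003], 0.58)]
jig [([0.542, -0.07, 0.002], 0.77)]
crossbar [([0.539, 0.011, 0.045], 0.88), ([0.49, 0.403, -0.007], 0.73), ([0.671, 0.014, 0.001], 0.64)]
leaf_tips [([0.529, 0.045, 0.039], 0.58)]
stop_face [([0.528, 0.049, 0.03], 0.85)]
top [[598.9474191773803, 0.0, 314.8890308712965], [0.0, 598.9474191773803, 236.48046438625784], [0.0, 0.0, 1.0]] ['pixels', 'range_z', 'K', 'T', 'shot']
board [([0.294, 0.248, -0.0], 0.8), ([0.542, -0.085, 0.03], 0.75), ([0.553, 0.202, -0.002], 0.75)]
jig [([0.535, 0.004, 0.048], 0.27)]
crossbar [([0.535, 0.004, 0.047], 0.83)]
leaf_tips [([0.53, 0.043, 0.038], 0.71), ([0.688, -0.1, -0.002], 0.65), ([0.487, 0.406, -0.002], 0.31)]
stop_face [([0.525, 0.057, 0.03], 0.97)]
{'t': 0.6, 'joint_pos': array([-7.83739645e+01,  1.51178026e+01,  9.19018513e+01,  3.63862861e-04,
        7.29785604e+01, -2.11501350e+00]), 'dq': array([ 0.01635082,  0.03890351, -0.02765366, -0.00080729,  0.08862719,
        0.02300864]), 'tau': array([-2.31571303e-04, -5.14640665e+01, -3.67457736e+01,  4.31568901e-05,
        1.29010914e-03, -1.86721167e-05]), 'tcp_pos': array([ 0.16032559, -0.65567829,  0.24231525]), 'tcp_rot': array([[ 9.71379632e-01,  2.37532336e-01,  1.22285249e-05],
       [ 2.37532336e-01, -9.71379632e-01, -2.93029705e-05],
       [ 4.91813697e-06,  3.13689787e-05, -9.99999999e-01]]), 'ft_force': array([ 0.16868066, -0.0035322 , -0.48721664]), 'torque': array([-0.03165123,  0.03052849, -0.003274  ]), 'grasp_force': 0.0, 'grip_width': 0.08546159919527004}
```

View pics/top0.png

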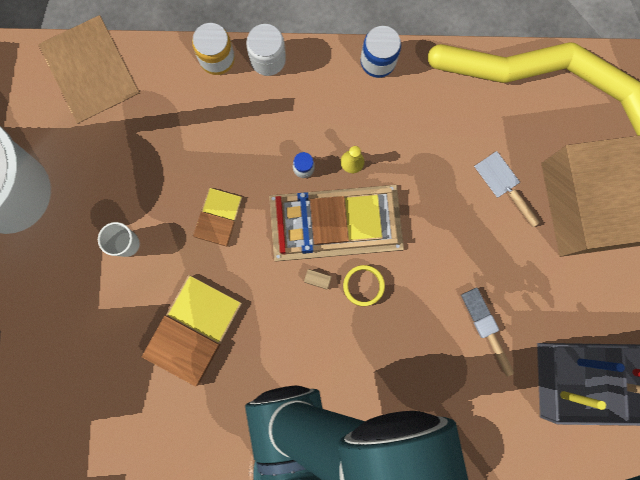

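View pics/scene0.png

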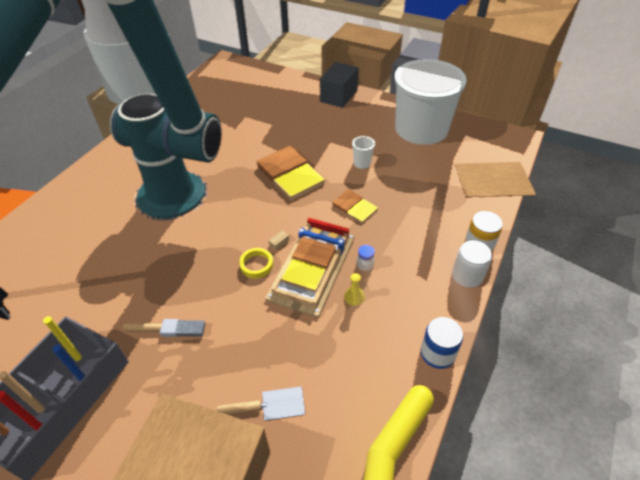

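The top image shows three boards that could be mistaken for each other. One is in the jig at (345,220), a smaller one at (218,217) and a larger one at (193,330). The middle-sized board is the one in the jig, and +x (towards the red stop) points left in the picture. Next I'll measure the jig and board and take a close crop.

```bash
cat > m.py <<'E'
from h import *
def jig(im):
    W=pts(im); ok=(W[...,2]>0.006)&(W[...,2]<0.07)&(abs(W[...,0]-.54)<.13)&(abs(W[...,1]+.06)<.19)
    ok=cv2.morphologyEx(ok.astype(np.uint8),cv2.MORPH_OPEN,np.ones((3,3)))
    n,l,st,c=cv2.connectedComponentsWithStats(ok); k=1+np.argmax(st[1:,4])
    Q=W[l==k]; r=cv2.minAreaRect((Q[:,:2]*1000).astype(np.float32)); return W,l==k,Q,r
def fr(c,yaw):
    x=np.array([np.cos(yaw),np.sin(yaw)]);return x,np.array([-x[1],x[0]])
E
python3 - <<'E'
from m import *
im=imaging.get_image("top"); W,m,Q,r=jig(im); print("rect",r,st if 0 else "")
b=cv2.boxPoints(r); e=max((b[1]-b[0],b[2]-b[1]),key=np.linalg.norm); e=e*np.sign(e[1])
yaw=np.arctan2(e[1],e[0]); print("yaw",np.degrees(yaw))
x,y=fr(0,yaw); c=np.array(r[0])/1000
J=np.stack([(W[...,:2]-c)@x,(W[...,:2]-c)@y,W[...,2]],-1)
hsv=cv2.cvtColor(im["pixels"],cv2.COLOR_BGR2HSV); H,S,V=hsv[...,0],hsv[...,1],hsv[...,2]
for n,s in (("red",((H<6)|(H>174))&(S>170)),("blue",(H>100)&(H<130)&(S>130)),("yellow",(H>24)&(H<35)&(S>140))):
    q=J[s&m]; print(n,len(q),np.round(np.nanpercentile(q,[2,50,98],axis=0)*1000).tolist())
# board brown top height band and profile along axis
for a in np.arange(-.14,.15,.01):
    q=J[m&(abs(J[...,0]-a)<.005)&(abs(J[...,1])<.04)]; print(round(a,2),np.round(np.nanmedian(q[:,2])*1000,1),end=" | ")
for t in (m,):
    q=J[m&(abs(J[...,0])<.05)]; 
    for a in np.arange(-.08,.081,.008):
        z=q[abs(q[:,1]-a)<.004][:,2]; print(round(a,3),np.round(np.nanmedian(z)*1000,1) if len(z) else None,end=" ; ")
cv2.imwrite("pics/crop1.png",cv2.resize(im["pixels"][140:320,180:440],None,fx=3,fy=3,interpolation=cv2.INTER_CUBIC))
E
```

```text
rect ((542.3829956054688, -65.43028259277344), (151.2860870361328, 290.0257263183594), 5.959848403930664) 
yaw 95.95984
red 294 [[118.0, -59.0, 15.0], [122.0, 2.0, 52.0], [128.0, 61.0, 57.0]]
blue 308 [[59.0, -61.0, 28.0], [69.0, 4.0, 58.0], [78.0, 64.0, 64.0]]
yellow 1352 [[-93.0, -45.0, 41.0], [-59.0, 0.0, 47.0], [-25.0, 45.0, 52.0]]
-0.14 12.9 | -0.13 17.2 | -0.12 35.8 | -0.11 32.9 | -0.1 32.4 | -0.09 46.8 | -0.08 47.3 | -0.07 47.0 | -0.06 47.0 | -0.05 47.3 | -0.04 46.7 | -0.03 47.0 | -0.02 51.8 | -0.01 54.4 | 0.0 54.6 | 0.01 54.9 | 0.02 54.5 | 0.03 54.7 | 0.04 54.4 | 0.05 54.0 | 0.06 32.4 | 0.07 58.7 | 0.08 46.4 | 0.09 43.8 | 0.1 39.7 | 0.11 32.2 | 0.12 49.8 | 0.13 50.3 | 0.14 12.5 | 0.15 8.2 | -0.08 None ; -0.072 12.2 ; -0.064 39.8 ; -0.056 40.1 ; -0.048 53.5 ; -0.04 53.2 ; -0.032 52.8 ; -0.024 52.7 ; -0.016 53.3 ; -0.008 52.8 ; -0.0 53.9 ; 0.008 53.2 ; 0.016 53.5 ; 0.024 53.2 ; 0.032 53.0 ; 0.04 52.7 ; 0.048 49.2 ; 0.056 40.5 ; 0.064 15.8 ; 0.072 11.7 ; 0.08 None ;
```

View pics/crop1.png

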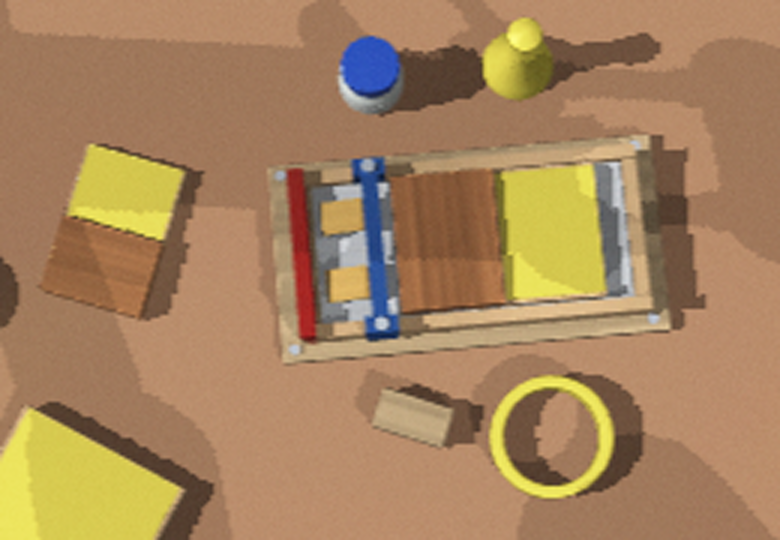

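```bash
python3 -m crank '0.3 -0.25 0 0 0 0 0;0.845 -0.75 0 0 0 0 0;0.845 -0.75 0 0 0 0 0;0.845 -0.75 0 0 0 0 0;0.845 -0.75 0 0 0 0 0;0.845 -0.75 0 0 0 0 0;0.845 -0.75 0 0 0 0 0'; python3 -m crank '0.845 -0.75 0 0 0 0 0;0.845 -0.75 0 0 0 0 0;0.845 -0.75 0 0 0 0 0;0.845 -0.75 0 0 0 0 0;0.845 -0.75 0 0 0 0 0;0.845 -0.75 0 0 0 0 0;0.845 -0.75 0 0 0 0 0'; python3 -m crank '0.845 -0.75 0 0 0 -0.457 0;0.845 -0.75 0 0 0 -0.457 0;0.845 -0.75 0 0 0 -0.457 0;0.845 -0.75 0 0 0 -0.457 0;0.845 -0.75 0 0 0 -0.457 0;0.845 -0.75 0 0 0 -0.457 0;0.845 -0.75 0 0 0 -0.457 0;0.845 -0.75 0 0 0 -0.457 0;0.845 -0.75 0 0 0 -0.457 0;0.845 -0.75 0 0 0 -0.457 0;0.845 -0.75 0 0 0 -0.457 0;0.845 -0.75 0 0 0 -0.457 0;0.845 -0.75 0 0 0 -0.457 0;0.845 -0.75 0 0 0 -0.457 0'
cat > w.py <<'E'
from m import *
yaw=np.radians(95.96);c=np.array([.5424,-.0654]);x,y=fr(0,yaw)
def rep():
    s=manip.get_state();R=s["tcp_rot"];p=s["tcp_pos"]
    print("t",round(s["t"],2),"jig xy mm",np.round(1000*np.array([(p[:2]-c)@x,(p[:2]-c)@y]),1),"tcp z",round(p[2]*1000,1),"toolyaw",np.degrees(np.arctan2(R[1,0],R[0,0])).round(2),"tilt",np.round(R[:,2],3),"F",np.round([s["ft_force"][:2]@x,s["ft_force"][:2]@y,s["ft_force"][2]],1),"w",round(s["grip_width"],4),"joints",s["joint_pos"].round(0))
if __name__=="__main__":rep()
E
python3 w.py
```

```text
t: 1.23
tcp_pos: [0.2909, -0.4665, 0.2425]
tcp_rot: [[0.97, 0.241, 0.001], [0.241, -0.97, 0.001], [0.001, -0.001, -1.0]]
ft_force: [-0.4, 0.2, 0.6]
grip_width: 0.0006
grasp_force: 0.0
t: 1.82
tcp_pos: [0.4192, -0.2819, 0.2426]
tcp_rot: [[0.97, 0.241, 0.001], [0.241, -0.97, 0.0], [0.001, 0.0, -1.0]]
ft_force: [0.1, 0.5, 0.4]
grip_width: 0.0002
grasp_force: 0.0
t: 2.98
tcp_pos: [0.546, -0.0997, 0.2423]
tcp_rot: [[-0.101, 0.995, 0.0], [0.995, 0.101, -0.001], [-0.001, -0.0, -1.0]]
ft_force: [0.1, 0.6, -0.4]
grip_width: -0.0002
grasp_force: 0.0
t 2.98 jig xy mm [-34.4  -0. ] tcp z 242.3 toolyaw 95.81 tilt [ 0.    -0.001 -1.   ] F [ 0.6 -0.2 -0.4] w -0.0002 joints [-13.   2. 107.  -0.  71. -19.]
```

```bash
python3 -m crank '0 0 0.2 0 0 0 0;0 0 0.4 0 0 0 0;0 0 0.6 0 0 0 0;0 0 0.75 0 0 0 0;0 0 0.82 0 0 0 0;0 0 0.86 0 0 0 0;0 0 0.88 0 0 0 0;0 0 0.88 0 0 0 0;0 0 0.88 0 0 0 0'; python3 w.py
python3 - <<'E'
from h import *
im=imaging.get_image("scene"); cv2.imwrite("pics/s1.png",cv2.resize(im["pixels"][180:330,220:420],None,fx=4,fy=4,interpolation=cv2.INTER_CUBIC))
E
```

```text
t: 3.73
tcp_pos: [0.5472, -0.0987, 0.0677]
tcp_rot: [[-0.104, 0.995, 0.002], [0.995, 0.104, -0.001], [-0.001, 0.002, -1.0]]
ft_force: [0.3, -0.4, 0.6]
grip_width: -0.0001
grasp_force: 0.0
t 3.73 jig xy mm [-33.6  -1.4] tcp z 67.7 toolyaw 95.96 tilt [ 0.002 -0.001 -1.   ] F [-0.5 -0.2  0.6] w -0.0001 joints [-13.  12. 116.  -0.  52. -19.]
```

View pics/s1.png

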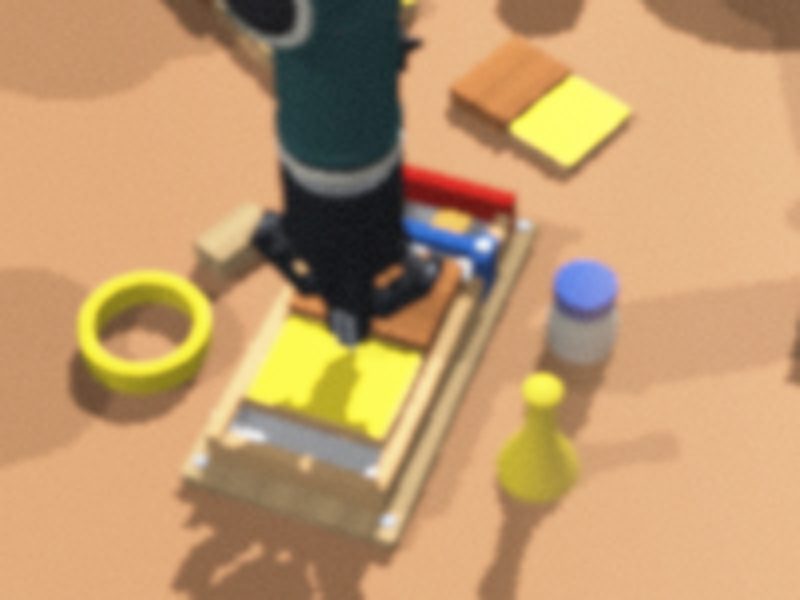

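The fingers are centred over the yellow pad at about (345,335) in the crop, just behind the step. I'll press down now.

```bash
python3 -m crank '0 0 0.02 0 0 0 0;0 0 0.035 0 0 0 0;0 0 0.05 0 0 0 0;0 0 0.06 0 0 0 0;0 0 0.07 0 0 0 0;0 0 0.075 0 0 0 0;0 0 0.075 0 0 0 0;0 0 0.075 0 0 0 0'; python3 w.py
```

```text
t: 4.45
tcp_pos: [0.5465, -0.0983, 0.0524]
tcp_rot: [[-0.105, 0.995, 0.001], [0.995, 0.105, -0.0], [-0.0, 0.001, -1.0]]
ft_force: [-2.2, 0.1, 7.8]
grip_width: -0.0003
grasp_force: 3.6
t 4.45 jig xy mm [-33.1  -0.7] tcp z 52.4 toolyaw 96.0 tilt [ 0.001 -0.    -1.   ] F [0.3 2.2 7.8] w -0.0003 joints [-13.  13. 116.  -0.  50. -19.]
```

```bash
python3 -m crank '0 0 0.008 0 0 0 0;0 0 0.015 0 0 0 0;0 0 0.022 0 0 0 0;0 0 0.022 0 0 0 0;0 0 0.022 0 0 0 0;0 0 0.022 0 0 0 0'; python3 w.py
```

```text
t: 4.95
tcp_pos: [0.5466, -0.0983, 0.0483]
tcp_rot: [[-0.105, 0.995, 0.001], [0.995, 0.105, -0.0], [-0.0, 0.001, -1.0]]
ft_force: [-3.1, 0.0, 9.5]
grip_width: -0.0002
grasp_force: 4.7
t 4.95 jig xy mm [-33.1  -0.7] tcp z 48.3 toolyaw 96.0 tilt [ 0.001 -0.    -1.   ] F [0.3 3.  9.5] w -0.0002 joints [-13.  14. 116.  -0.  50. -19.]
```

```bash
python3 -m crank '0 0 0.006 0 0 0 0;0.02 0 0.006 0 0 0 0;0.04 0 0.006 0 0 0 0;0.06 0 0.006 0 0 0 0;0.08 0 0.006 0 0 0 0;0.1 0 0.006 0 0 0 0;0.1 0 0.006 0 0 0 0;0.1 0 0.006 0 0 0 0'; python3 w.py
```

```text
t: 5.62
tcp_pos: [0.5466, -0.0795, 0.0482]
tcp_rot: [[-0.105, 0.994, 0.006], [0.994, 0.105, -0.003], [-0.003, 0.005, -1.0]]
ft_force: [-1.2, -2.8, 10.4]
grip_width: 0.0002
grasp_force: 4.7
t 5.62 jig xy mm [-14.5  -2.7] tcp z 48.2 toolyaw 96.04 tilt [ 0.006 -0.003 -1.   ] F [-2.7  1.5 10.4] w 0.0002 joints [-11.  13. 117.  -0.  50. -17.]
```

```bash
python3 -m crank '0.02 -0.005 0 0 0 0 0;0.04 -0.01 0 0 0 0 0;0.06 -0.01 0 0 0 0 0;0.08 -0.01 0 0 0 0 0;0.1 -0.01 0 0 0 0 0;0.1 -0.01 0 0 0 0 0;0.1 -0.01 0 0 0 0 0'; python3 w.py
python3 - <<'E'
from h import *
im=imaging.get_image("scene"); cv2.imwrite("pics/s2.png",cv2.resize(im["pixels"][180:330,220:420],None,fx=4,fy=4,interpolation=cv2.INTER_CUBIC))
E
```

```text
t: 6.2
tcp_pos: [0.5429, -0.0607, 0.0479]
tcp_rot: [[-0.106, 0.994, 0.007], [0.994, 0.106, -0.004], [-0.005, 0.006, -1.0]]
ft_force: [2.3, -7.5, 5.6]
grip_width: -0.0001
grasp_force: 6.9
t 6.2 jig xy mm [ 4.6 -1. ] tcp z 47.9 toolyaw 96.07 tilt [ 0.007 -0.004 -1.   ] F [-7.7 -1.5  5.6] w -0.0001 joints [ -9.  13. 118.  -0.  49. -15.]
```

View pics/s2.png

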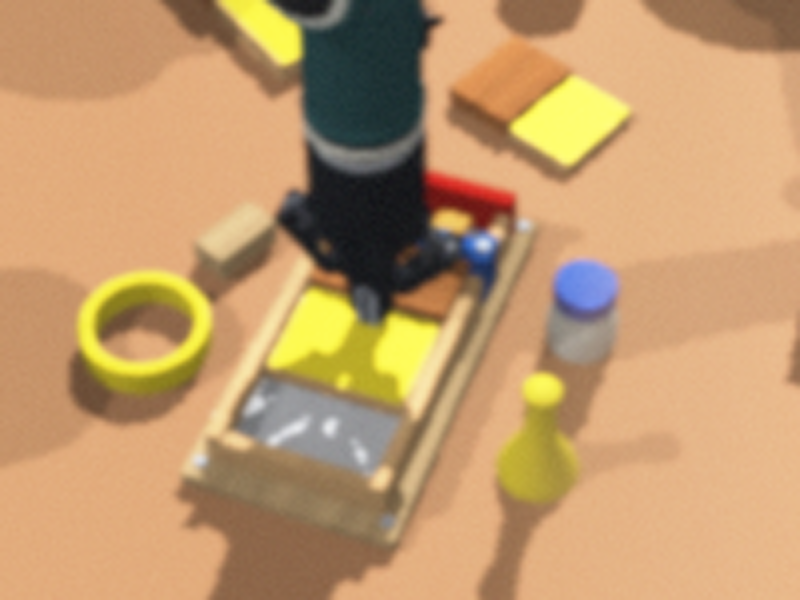

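```bash
python3 -m crank '0.02 -0.002 0.004 0 0 0 0;0.04 -0.002 0.004 0 0 0 0;0.06 -0.002 0.004 0 0 0 0;0.08 -0.002 0.004 0 0 0 0;0.1 -0.002 0.004 0 0 0 0;0.1 -0.002 0.004 0 0 0 0;0.1 -0.002 0.004 0 0 0 0'; python3 w.py
```

```text
t: 6.83
tcp_pos: [0.54, -0.0406, 0.0469]
tcp_rot: [[-0.106, 0.994, 0.005], [0.994, 0.106, -0.003], [-0.004, 0.005, -1.0]]
ft_force: [2.3, -5.7, 5.5]
grip_width: -0.0001
grasp_force: 7.0
t 6.83 jig xy mm [24.9 -0.2] tcp z 46.9 toolyaw 96.06 tilt [ 0.005 -0.003 -1.   ] F [-5.9 -1.7  5.5] w -0.0001 joints [ -7.  12. 118.  -0.  49. -13.]
```

```bash
python3 -m crank '0.015 0 0 0 0 0 0;0.03 0 0 0 0 0 0;0.04 0 0 0 0 0 0;0.045 0 0 0 0 0 0;0.045 0 0 0 0 0 0;0.045 0 0 0 0 0 0'; python3 w.py; python3 -m crank '0.005 0 0 0 0 0 0;0.01 0 0 0 0 0 0;0.01 0 0 0 0 0 0;0.01 0 0 0 0 0 0' ; python3 w.py
```

```text
t: 7.33
tcp_pos: [0.5389, -0.0319, 0.0468]
tcp_rot: [[-0.106, 0.994, 0.005], [0.994, 0.106, -0.004], [-0.004, 0.005, -1.0]]
ft_force: [0.6, -7.7, 5.7]
grip_width: 0.0001
grasp_force: 7.3
t 7.33 jig xy mm [33.7 -0. ] tcp z 46.8 toolyaw 96.07 tilt [ 0.005 -0.004 -1.   ] F [-7.8  0.2  5.7] w 0.0001 joints [ -6.  12. 118.  -0.  49. -12.]
t: 7.67
tcp_pos: [0.5389, -0.0318, 0.0469]
tcp_rot: [[-0.107, 0.994, 0.006], [0.994, 0.107, -0.007], [-0.007, 0.005, -1.0]]
ft_force: [1.8, -15.6, 5.9]
grip_width: -0.0003
grasp_force: 9.2
t 7.67 jig xy mm [33.8  0. ] tcp z 46.9 toolyaw 96.13 tilt [ 0.006 -0.007 -1.   ] F [-15.7  -0.2   5.9] w -0.0003 joints [ -6.  12. 118.  -0.  49. -12.]
```

The board is against the stop: the push force doubled with no further motion. I'll relieve the push and lift off.

```bash
python3 -m crank '-0.01 0 0 0 0 0 0;-0.015 0 -0.01 0 0 0 0;-0.02 0 -0.03 0 0 0 0;-0.025 0 -0.06 0 0 0 0;-0.03 0 -0.12 0 0 0 0;-0.03 0 -0.3 0 0 0 0;-0.03 0 -0.5 0 0 0 0;-0.03 0 -0.7 0 0 0 0;-0.03 0 -0.7 0 0 0 0;-0.03 0 -0.7 0 0 0 0'; python3 -m crank '-1 0 0 0 0 0 0;-1 0 0 0 0 0 0;-1 0 0 0 0 0 0;-1 0 0 0 0 0 0;-1 0 0 0 0 0 0;-1 0 0 0 0 0 0;-1 0 0 0 0 0 0'; python3 w.py
python3 - <<'E'
from w import *
im=imaging.get_image("top"); W=pts(im)
J=np.stack([(W[...,:2]-c)@x,(W[...,:2]-c)@y,W[...,2]],-1)
for a in np.arange(-.12,.14,.005):
    q=J[(abs(J[...,0]-a)<.0025)&(abs(J[...,1])<.04)]; print(round(a*1000),np.round(np.nanmedian(q[:,2])*1000,1),end=" | ")
cv2.imwrite("pics/t3.png",cv2.resize(im["pixels"][140:320,180:440],None,fx=3,fy=3,interpolation=cv2.INTER_CUBIC))
E
```

```text
t: 8.5
tcp_pos: [0.5391, -0.0335, 0.1894]
tcp_rot: [[-0.105, 0.994, 0.007], [0.994, 0.105, -0.0], [-0.001, 0.007, -1.0]]
ft_force: [-1.2, 1.1, -0.0]
grip_width: -0.0003
grasp_force: 0.0
t: 9.08
tcp_pos: [0.5563, -0.2336, 0.183]
tcp_rot: [[-0.101, 0.995, -0.003], [0.995, 0.101, 0.002], [0.002, -0.003, -1.0]]
ft_force: [0.2, 0.3, 0.3]
grip_width: 0.0003
grasp_force: 0.0
t 9.08 jig xy mm [-168.8    3.6] tcp z 183.0 toolyaw 95.82 tilt [-0.003  0.002 -1.   ] F [ 0.2 -0.2  0.3] w 0.0003 joints [-25.  10. 104.   0.  66. -31.]
-120 544.7 | -115 548.7 | -110 545.0 | -105 535.0 | -100 524.1 | -95 535.8 | -90 28.4 | -85 26.1 | -80 25.9 | -75 25.6 | -70 25.7 | -65 25.4 | -60 26.0 | -55 25.6 | -50 26.0 | -45 25.3 | -40 25.1 | -35 25.3 | -30 40.4 | -25 40.6 | -20 40.7 | -15 39.8 | -10 40.4 | -5 39.7 | 0 39.6 | 5 39.1 | 10 39.6 | 15 39.3 | 20 40.5 | 25 39.5 | 30 39.7 | 35 40.3 | 40 39.7 | 45 47.2 | 50 47.1 | 55 47.7 | 60 47.9 | 65 56.7 | 70 59.0 | 75 57.3 | 80 49.3 | 85 48.5 | 90 48.8 | 95 48.6 | 100 48.5 | 105 48.1 | 110 47.9 | 115 47.0 | 120 51.8 | 125 52.4 | 130 51.0 | 135 12.2 |
```

View pics/t3.png

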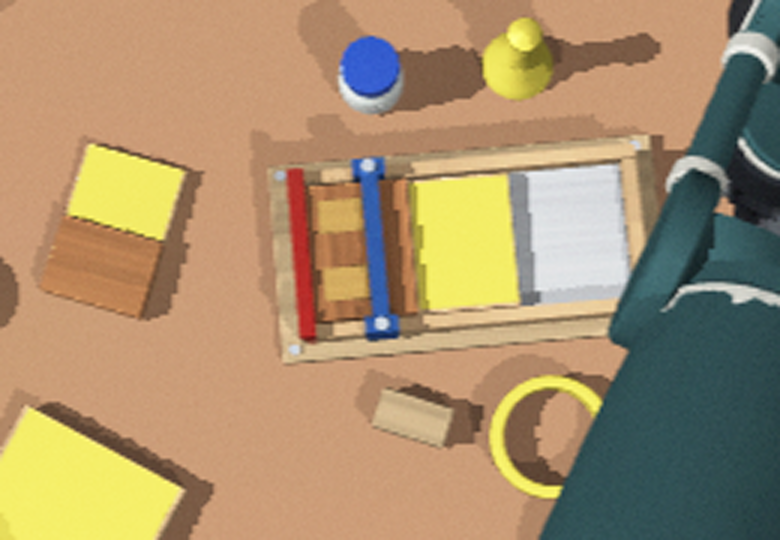

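The board sits against the red stop (leading edge near (315,250) in the crop). Its step is at jig x of about 45 mm and it is held about 7 mm down. Nothing else has moved.

```bash
python3 -m crank '-1 0 0 0 0 0 0;-1 0 0 0 0 0 0;-1 0 0 0 0 0 0;-1 0 0 0 0 0 0'; python3 -c "from cell import manip;print(manip.sign_off())"
```

```text
t: 9.47
tcp_pos: [0.5752, -0.3971, 0.1842]
tcp_rot: [[-0.107, 0.994, -0.001], [0.994, 0.107, 0.002], [0.002, -0.001, -1.0]]
ft_force: [-0.1, 0.1, 0.9]
grip_width: 0.0
grasp_force: 0.0
the job is handed in; nothing more can be done
None
```

The job is handed in: the middle-sized board is home against the red stop, held about 7 mm down by the crossbar and leaf springs, with the arm clear and the other items where they were; the sign-off gave no verdict.

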